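# Uncover and counter-hold the hidden pivot bolt of a belt grinder's idler arm

## Robot

A 6-joint arm with a two-finger parallel gripper is mounted at the origin on the work surface; the furniture and walls round the work are solid. World frame = base frame: x ahead of the robot, y to its left, z up, the work surface at z = 0. Lengths are in m, angles in rad, forces in N, time in s.
With the tool pointing down it reaches from about 0.275 to 0.875 m from the base axis. Payload 12.5 kg.
Tool frame: the origin (TCP) lies on the centre line of the jaws, within the pads' length; the fingertips stand r.finger_overhang ahead of it and the grasp point (between the pads) lies 3 mm ahead of it (r.finger_overhang is the distance from the TCP to the fingertips, in m); z points along the fingers, y is the line along which they close (so a half turn about z gives the same grasp; the last joint's range is limited). The gripper opens to 85 mm and grips with 20 to 120 N. Pads are 22 mm wide; open, the fingers measure 114 mm over their backs; the gripper's body (76 mm by 85 mm) begins 54 mm behind the grasp point. The pads swing forward as they close: fully open they stand 13 mm farther back than shut.
Start: joints at [1.258, 0.351, 1.652, -0, 1.139, -0.085], TCP at [0.124, 0.536, 0.253] pointing down, gripper open.
Joint ranges: [-2.75, 2.75], [-0.79, 2.1], [0.01, 2.65], [-1.57, 4.71], [0.07, 3.14], [-2.87, 2.87]. Speed limits (rad/s): [2.22, 2.22, 2.79, 3.14, 3.14, 3.14].

## Interface

Orientations are given as a unit quaternion [x, y, z, w].
In Python, from cell import r, optics gives the robot as it stands. The module is installed in compiled form; this text tells all that it offers. Calls block until the motion is done:
- r.move_to(position, orientation): joint-space move of the TCP to a pose.
- r.move_linear(position, rot=None, vel=0.15): straight line of the TCP; rot=None keeps the orientation; vel is the mean speed in m/s.
- r.set_joints(angles): joint-space move.
- r.set_gripper(opening, squeeze=None): opening from 0.0 (shut) to 1.0 (fully open); squeeze is the grip in N (None keeps the last); returns when the fingers have stopped.
- r.sleep(seconds).
- r.inverse_kinematics(position, orientation): joint angles nearest the present ones, or None.
- optics.get_image(name): name is "scene" or "top" or "wrist"; returns a dict with "pixels" (400x640x3 uint8, red, green, blue), "depth" (400x640 float32, m along the optical axis (not along the pixel's ray), 0 where there is no reading), "fx", "fy", "cx", "cy" (pixels), "D" ([k1, k2, p1, p2, k3] as OpenCV has them; the pictures are not rectified), "camera_from_world" (4x4, takes a point from world to camera coordinates); the wrist camera has in their place "mount" (4x4, takes a point from camera to tool coordinates, whose origin is the TCP and whose axes are the flange's). Camera axes: x right, y down, z forward; pixel columns grow to the right and rows downward; lengths in m; the calibration is good to about 2 mm. A picture is of the moment at which its call begins: read the wrist's pose just before it.
A pose or a line that the arm cannot do raises r.PlanningError and nothing moves.
- r.hand_in(): hands the job in; it is judged then, once.
Readings, each from a call of its own:
- r.current_t(): time.
- r.current_q(): joint angles.
- r.current_qvel(): joint speeds.
- r.current_effort(): joint torques, N m.
- r.current_tool_pos(): TCP position.
- r.current_ee_rot(): TCP orientation.
- r.current_contact_force(): force on the tool from outside, world axes, zero at the start.
- r.current_torque(): the same for the moment, N m.
- r.current_opening(): opening from 0.0 (shut) to 1.0 (fully open).
- r.current_finger_force(): force on a finger pad.
Only numpy, scipy, OpenCV 4.12 (cv2) and the standard library are available. Lean on these libraries where they do the work, as an engineer would, in place of code of your own. Each camera call takes 0.05 s, during which the arm holds its last target. There are 200 camera calls.

## Task

The nut at the front of the green belt grinder is slack and the idler arm it clamps has sagged. Lift the yellow dust cover off the machine and set it down (do not drop it) upright on the worktop clear of the machine; then reach down through the narrow gap it covered, between the front bracket and the motor flange, grasp the hidden hexagon head of the pivot bolt, turn it until the idler arm stands level, and keep it from turning so that I can tighten the nut: the program finishes while still gripping the head with the arm level. Do not touch the idler arm, its wheel or the nut, which must stay free for my spanner, and leave the oil bottle, the abrasive roll and the bearing where they are.

Things in the scene. Friction and masses are not known exactly. Their poses are not given: they have to be found in the camera images.
- belt_grinder: the fixed green machine, 240 x 170 mm. Origin: on the worktop straight under the middle of the bolt head; x points away from the robot (the bolt's axis, from bracket to motor), y to the left along the front bracket, z up. The motor lies behind, x 36 to 148 mm, top at 124 mm.
- cover_handle (a point): middle of the dark bar handle of the loose yellow dust cover, an inverted sheet tray 81 x 100 mm (x, y) of 160 g that rests on both plates and caps the gap. The bar, 10 mm thick and 48 mm long along the machine's x, is 26 mm above the cover's top and 37 mm above its lower rim, which hangs 9 mm over the plates: lift straight up. Standing on the worktop, this point is 37 mm up.
- bracket_top (a point): middle of the top edge of the front bracket, an upright green plate across x, 8 mm thick and 90 mm wide, 165 mm high. Its rear face is 28 mm from the middle of the bolt head (machine x = -28 mm).
- flange_top (a point): middle of the top edge of the motor flange, an equal plate behind it, 165 mm high; its near face is at machine x = +28 mm. So the gap between the plates is 56 mm wide, open above and at both sides; low in it run a shaft of radius 9 mm at height 70 mm and two pillars at height 26 mm.
- bolt_head (a point): centre of the steel hexagon head in mid-gap, 135 mm above the worktop: 30 mm across flats, 34.6 over corners, 18 mm along its level axis; a bush of radius 10 mm (12.5 with its spring) joins it to the bracket. Turns with the bolt: x = axis, y = along the arm to its wheel. The normal of one pair of flats is y turned +0.26 rad about x; the other pairs are 60 degrees apart.
- pivot_bolt (a joint): turn (rad) of bolt, arm and nut about the machine's +x: 0 = arm level, negative = sagging; stops at -0.75, +0.35. Starts between -0.65 and -0.40, held by friction and a weak spring; raising takes up to 0.45 N m, and from level it falls back if let go. The pair of flats named at bolt_head has its normal (joint + 0.26) rad above level: left and right at -0.26.
- idler_wheel (a point): centre of the idler wheel (60 mm across, black tyre, aluminium face) at the end of the aluminium idler arm: 130 mm from the bolt's axis, to the machine's left (+y), in front of the bracket, 65 mm nearer the robot than the bolt head. Level means that it is as high as the bolt head.
- idler_arm: the idler arm in front of the bracket with its wheel and the slack hexagon nut (origin on the bolt's axis at the bolt head; y along the arm). It is keyed to the bolt and turns with it. Not to be touched.
- oil_bottle: yellow oil bottle with a red spout, 53 mm across and 142 mm high, standing to the right of the machine; origin under its middle. Leave it.
- cartridge_roll: dark red cartridge roll of abrasive, 25 mm thick and 59 mm long (along its y), lying to the left of the machine; origin under its middle. Leave it.
- bearing: ball bearing, 47 mm across and 14 mm high, lying to the right of the machine, nearer the robot than the bottle; origin under its middle. Leave it.
- dust_cover: the same cover (origin at the middle of its lower rim, z up through the handle, x along the handle). The worktop between x 0.36 and 0.48 m, y 0.25 and 0.37 m is always free to set it down.

How it is judged:
By the outcome, as a careful person would: the job done as asked, in the order asked, and still so for the second after the job is handed in, while the arm keeps its last pose, push and grip.
It also fails if it takes over 51 s, if anything falls off the work surface, if the arm or the gripper's body presses on something with over 40 N, if the wrist force passes 120 N, or if a joint passes its speed limit or range.

## Working session

There is one attempt and no reset: what is moved stays moved. The work goes in short steps, each a Python script; the robot and the scene stay as the last script left them, time stands still between calls to the robot, and variables do not carry over. Pictures are saved under pics/ and viewed, at most 10 in all, crops included, and the job is handed in when it is done.

```bash
mkdir -p pics
python3 - <<'E'
from cell import r, optics
import cv2, pickle, numpy as np
for n in("scene","top"):
    d=optics.get_image(n); pickle.dump(d,open(n+'.pkl','wb'))
    cv2.imwrite(f'pics/{n}0.png',d['pixels'][:,:,::-1])
    T=np.linalg.inv(d['camera_from_world']); print(n,T[:3,3].round(3),d['fx'])
print(r.current_t(),r.finger_overhang,r.current_ee_rot(),r.current_tool_pos())
E
```

```text
scene [ 0.055 -0.549  0.886] 450.8185159471665
top [ 0.387 -0.063  1.296] 514.6827370481111
0.1 0.022 [ 1.13632988e-01  9.93522651e-01 -5.24873626e-04 -1.02044674e-04] [0.12409169 0.53551954 0.25281388]
```

View pics/scene0.png

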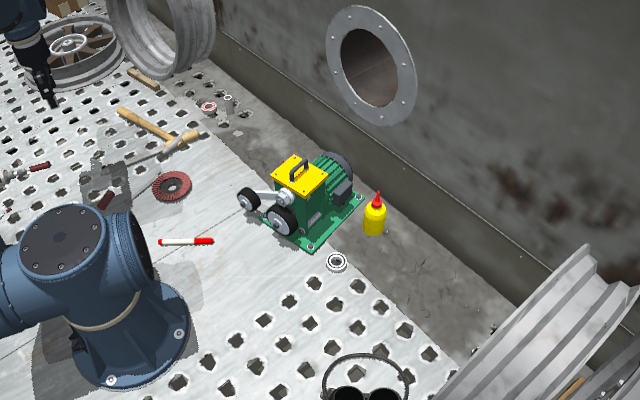

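View pics/top0.png

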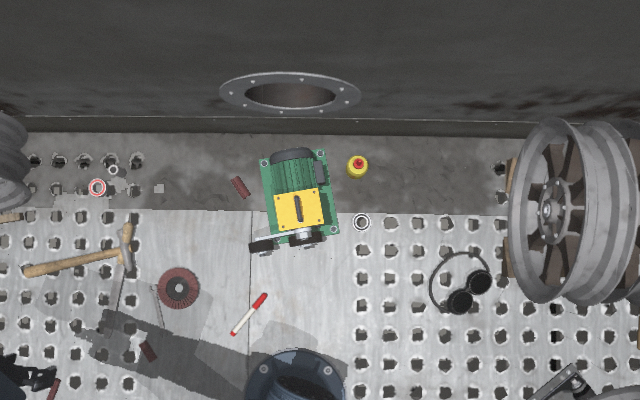

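The pictures show the cover at about (299,210) in the top view with its handle at (298,208). The idler wheel is at (261,247) top and (248,199) scene, the bottle at (357,166) top, the bearing at (361,222) and the roll at (240,187).

```bash
cat > h.py <<'E'
import numpy as np, cv2, pickle
from scipy.spatial.transform import Rotation as R
def cloud(d, T=None):
    "world points (HxWx3) of an image"
    if T is None: T=np.linalg.inv(d['camera_from_world'])
    K=np.array([[d['fx'],0,d['cx']],[0,d['fy'],d['cy']],[0,0,1.]])
    h,w=d['depth'].shape
    uv=np.stack(np.meshgrid(np.arange(w),np.arange(h)),-1).reshape(-1,1,2).astype(float)
    n=cv2.undistortPoints(uv,K,np.array(d['D'],float))[:,0]
    z=d['depth'].reshape(-1,1)
    P=np.c_[n*z,z]@T[:3,:3].T+T[:3,3]
    P[z[:,0]==0]=np.nan
    return P.reshape(h,w,3)
def hsv(d): return cv2.cvtColor(d['pixels'],cv2.COLOR_RGB2HSV)
def Tw(d,p,q):
    T=np.eye(4);T[:3,:3]=R.from_quat(q).as_matrix();T[:3,3]=p
    return T@np.array(d['mount'])
E
python3 - <<'E'
from h import *
for n in('top','scene'):
    d=pickle.load(open(n+'.pkl','rb'));P=cloud(d);H=hsv(d)
    y=(abs(H[...,0].astype(int)-25)<6)&(H[...,1]>150)&(H[...,2]>100)
    inb=(P[...,0]>.2)&(P[...,0]<.8)&(abs(P[...,1])<.25)
    m=y&inb&(abs(P[...,2]-.167)<.012)
    q=P[m]; rc=cv2.minAreaRect(q[:,:2].astype(np.float32)*1000)
    print(n,'cover',len(q),np.median(q[:,2]),rc)
    m=inb&(P[...,2]>.183)&(P[...,2]<.21); q=P[m]
    k=np.hypot(*(q[:,:2]-np.array(rc[0])/1000).T)<.04; q=q[k]
    print('handle',len(q),q.mean(0),cv2.minAreaRect(q[:,:2].astype(np.float32)*1000))
    g=(abs(H[...,0].astype(int)-72)<15)&(H[...,1]>100)&inb&(P[...,2]<.03)
    print('green base',cv2.minAreaRect(P[g][:,:2].astype(np.float32)*1000),P[g][:,2].mean())
    b=y&inb&(P[...,2]>.02)&(P[...,0]>.4)&(P[...,1]<-.07);print('bottle',P[b].mean(0))
    u,v,w=(261,247,14) if n=='top' else (246,199,16)
    q=P[v-w:v+w,u-w:u+w].reshape(-1,3);q=q[q[:,2]>.06]
    print('wheel',q.min(0),q.max(0),q.mean(0))
E
```

```text
top cover 64 0.16645988484317342 ((464.0482177734375, -10.76657485961914), (79.77798461914062, 91.00135803222656), 10.877822875976562)
handle 120 [ 0.46227122 -0.0083953   0.19513958] ((463.48919677734375, -8.153432846069336), (57.11663818359375, 9.873507499694824), 10.521934509277344)
green base ((0.0, 0.0), (0.0, 0.0), 0.0) nan
bottle [nan nan nan]
wheel [0.35598353 0.05009836 0.06026072] [0.40851133 0.11225853 0.10521297] [0.38230372 0.08096648 0.08224263]
scene cover 1205 0.16639092002692446 ((463.0439758300781, -6.562427520751953), (83.1355209350586, 102.56362915039062), 11.195597648620605)
handle 116 [ 0.45945872 -0.00927446  0.19416459] ((463.5738220214844, -7.634298324584961), (56.11904525756836, 10.473445892333984), 9.722318649291992)
green base ((502.2437744140625, 0.44454193115234375), (231.78231811523438, 171.1929473876953), 11.013521194458008) 0.00990286335140772
bottle [ 0.56508803 -0.15133154  0.06403927]
wheel [0.35466375 0.0561493  0.06036804] [0.40445496 0.10946628 0.09874529] [0.37758101 0.07690322 0.07909649]<stdin>:13: RuntimeWarning: Mean of empty slice.
  ret = ret.dtype.type(ret / rcount)
<stdin>:14: RuntimeWarning: Mean of empty slice.
  ret = um.true_divide(
```

```bash
cat >> h.py <<'E'
YAW=0.19
def rot(yaw,phi=0): return (R.from_euler('z',yaw)*R.from_euler('x',phi)*R.from_euler('y',np.pi)).as_quat()
E
python3 - <<'E'
from h import *
from cell import r,optics
q=rot(YAW)
r.move_to([.4635,-.008,.30],q); print(r.current_t(),r.current_q())
p,o=r.current_tool_pos(),r.current_ee_rot(); d=optics.get_image('wrist'); pickle.dump((d,p,o),open('w0.pkl','wb'))
print(np.array(d['mount']).round(3))
P=cloud(d,Tw(d,p,o)); m=(P[...,2]>.185)&(P[...,2]<.21)&(np.hypot(P[...,0]-.4635,P[...,1]+.008)<.04)
print(m.sum(), P[m].mean(0) if m.any() else 0, cv2.minAreaRect(P[m][:,:2].astype(np.float32)*1000) if m.any() else 0)
cv2.imwrite('pics/w0.png',d['pixels'][:,:,::-1])
r.set_gripper(.6)
r.move_linear([.4635,-.008,.2],q); r.move_linear([.4635,-.008,.196],q,vel=.05)
print('F',r.current_contact_force())
r.set_gripper(0,40); print(r.current_opening(),r.current_finger_force(),r.current_contact_force())
r.move_linear([.4635,-.008,.23],q,vel=.08); print(r.current_opening(),r.current_finger_force(),r.current_contact_force(),r.current_t())
E
```

```text
2.3917 [-1.16735412e-01  1.41693585e-01  1.80419521e+00  1.19183576e-04
  1.19577817e+00 -1.87815046e+00]
[[-0.001 -0.951 -0.309  0.079]
 [ 1.    -0.001  0.     0.001]
 [-0.    -0.309  0.951 -0.121]
 [ 0.     0.     0.     1.   ]]
701 [ 0.45973154 -0.00614239  0.19647123] ((462.74554443359375, -5.729674339294434), (56.94562530517578, 9.558188438415527), 11.081121444702148)
F [-0.57805797  0.19858065  0.04426819]
0.1006800070530279 38.94653499126434 [-0.77341108  0.07293365  2.9784833 ]
0.094443919969655 38.886181712150574 [-0.3919287  -0.09543072 -0.9845129 ] 4.975
```

View pics/w0.png

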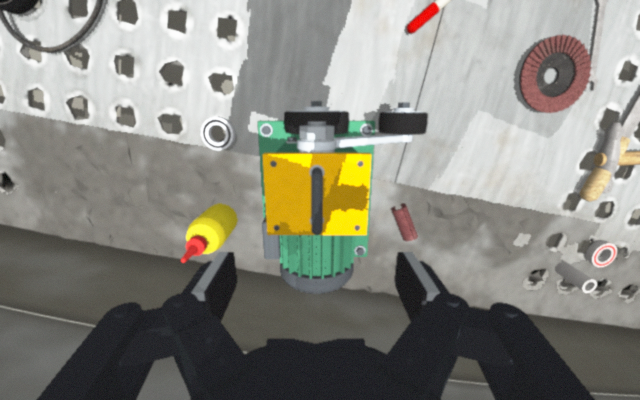

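The wrist view shows the handle upright in the image at about (318,200), centred in the jaws, with the idler wheel at (403,122). The grasp held and the cover is clear of the plates. Next I carry it to the free area.

Run:
```python
from h import *
from cell import r,optics
q=rot(YAW); q2=rot(0)
r.move_linear([.4635,-.008,.29],q)
r.move_to([.42,.31,.15],q2); print(r.current_t(),r.current_opening())
r.move_linear([.42,.31,.055],q2); f0=np.array(r.current_contact_force())
z=.055
while z>.034:
    z-=.002; r.move_linear([.42,.31,z],q2,vel=.03); f=np.array(r.current_contact_force())-f0
    if f[2]>2.0: break
print('z',z,f,r.current_t())
r.set_gripper(.35); r.move_linear([.42,.31,.10],q2,vel=.1)
print(r.current_opening(),r.current_t())
r.move_to([.455,-.009,.32],q)
for n in('wrist','scene'):
    p,o=r.current_tool_pos(),r.current_ee_rot(); d=optics.get_image(n); pickle.dump((d,p,o),open(n+'1.pkl','wb'))
    cv2.imwrite(f'pics/{n}1.png',d['pixels'][:,:,::-1])
print(r.current_t())
d,_,_=pickle.load(open('scene1.pkl','rb'));P=cloud(d);H=hsv(d)
m=(abs(H[...,0].astype(int)-25)<6)&(H[...,1]>150)&(abs(P[...,1]-.31)<.1)&(P[...,2]<.06)&(abs(P[...,0]-.42)<.1)
print('cover',m.sum(),np.median(P[m],0),cv2.minAreaRect(P[m][:,:2].astype(np.float32)*1000))
```

```text
6.8417 0.09911127887382888
z 0.038999999999999986 [-4.37284351 -3.19647082 17.62087043] 9.625
0.34848760387549943 10.725
12.275
cover 695 [0.41733359 0.29673907 0.0107626 ] ((420.1512756347656, 310.2247009277344), (81.53726196289062, 105.80098724365234), 0.16774696111679077)
```

View pics/wrist1.png

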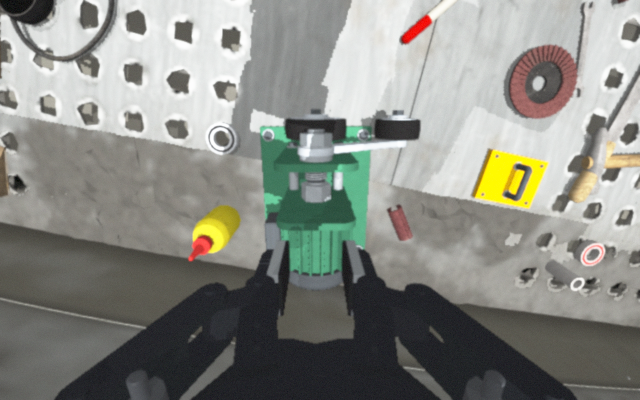

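View pics/scene1.png

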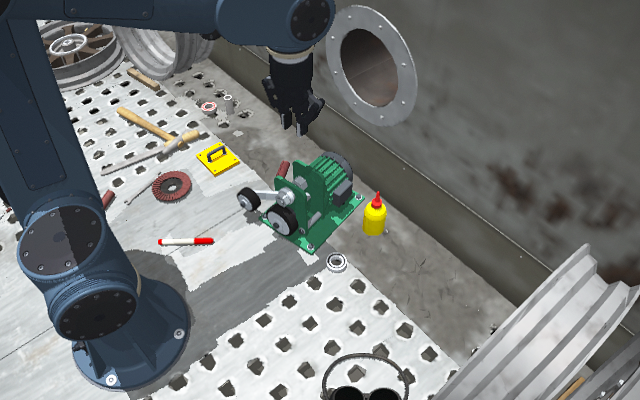

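The cover stands upright at (0.42, 0.31), at (513,178) in the wrist view. The hex head shows in the gap at (316,188), between the bracket top (y≈160) and the flange top (y≈205). The wheel is at (397,128).

Run:
```python
from h import *
d,p,o=pickle.load(open('wrist1.pkl','rb'));P=cloud(d,Tw(d,p,o));H=hsv(d)
c,s=np.cos(YAW),np.sin(YAW); Rm=np.array([[c,s,0],[-s,c,0],[0,0,1]]); O=np.array([.463,-.007,0])
M=(P-O)@Rm.T
g=(abs(H[...,0].astype(int)-75)<15)&(H[...,1]>100)&(abs(M[...,2]-.165)<.006)
for lo,hi in((-.05,-.015),(.015,.05)):
    k=g&(M[...,0]>lo)&(M[...,0]<hi)&(abs(M[...,1])<.07); q=M[k]
    f=np.polyfit(q[:,1],q[:,0],1)
    print('plate',k.sum(),np.percentile(q,[1,50,99],axis=0).round(4).tolist(),'slope',f)
k=(H[...,1]<60)&(abs(M[...,0])<.022)&(abs(M[...,1])<.03)&(M[...,2]>.12)&(M[...,2]<.165); q=M[k]
print('head',len(q),np.percentile(q,[2,50,98],axis=0).round(4).tolist())
# top flat tilt, restricted to head proper
q=q[abs(q[:,0])<.008]
for y in np.arange(-.02,.02,.003):
    a=q[abs(q[:,1]-y)<.0015]; print(round(y,3),len(a),np.median(a[:,2]).round(4) if len(a) else '')
# wheel rim points in M: circle r 30
from scipy.optimize import least_squares
for n,(dd,T) in {'w':(d,Tw(d,p,o)),'s':(pickle.load(open('scene1.pkl','rb'))[0],None)}.items():
    Q=(cloud(dd,T)-O)@Rm.T; V=hsv(dd)[...,2]
    k=(abs(Q[...,0]+.065)<.018)&(Q[...,1]>.06)&(Q[...,1]<.17)&(Q[...,2]>.03)&(Q[...,2]<.2)
    q=Q[k]; dark=V[k]<70; q=q[dark]
    fit=least_squares(lambda a:.13*0+np.maximum(np.hypot(q[:,1]-.13*np.cos(a[0]),q[:,2]-.135-.13*np.sin(a[0]))-.030,-.006 if n=='s' else -1),[-.5],loss='soft_l1',f_scale=.002)
    print(n,len(q),'joint',fit.x,np.percentile(q,[2,50,98],axis=0).round(3).tolist(),fit.cost)
```

```text
plate 661 [[-0.0355, -0.0381, 0.1594], [-0.0321, 0.0017, 0.1647], [-0.0277, 0.0405, 0.1665]] slope [ 0.00036352 -0.0319802 ]
plate 626 [[0.0281, -0.0376, 0.1592], [0.0312, 0.0017, 0.1646], [0.0361, 0.041, 0.1664]] slope [-0.00124677  0.0315368 ]
head 742 [[-0.0213, -0.0141, 0.1344], [-0.0052, 0.0018, 0.1464], [0.009, 0.0165, 0.1518]]
-0.02 0 
-0.017 0 
-0.014 28 0.1375
-0.011 28 0.1447
-0.008 44 0.1486
-0.005 41 0.149
-0.002 28 0.1495
0.001 42 0.1502
0.004 43 0.1509
0.007 44 0.1511
0.01 26 0.1485
0.013 43 0.1449
0.016 31 0.1415
0.019 9 0.1394
w 790 joint [-0.5975806] [[-0.074, 0.08, 0.068], [-0.064, 0.101, 0.088], [-0.054, 0.13, 0.093]] 0.0004244170222492765
s 248 joint [-0.60322546] [[-0.077, 0.078, 0.047], [-0.067, 0.091, 0.084], [-0.053, 0.126, 0.092]] 0.00043732039670982996
```

Two independent cues agree: the joint is about -0.60 from the wheel circle, and about -0.61 from the slope of the head's top flat. The plates match x = ±28 mm. Now I go in tilted at φ = -0.34.

```bash
cat >> h.py <<'E'
C=np.array([.4624,-.0054,.135])
def pose(phi,back=0.,d=.003):
    q=rot(YAW,phi); z=R.from_quat(q).apply([0,0,1]); return C-(d+.003+back)*z, q
E
python3 - <<'E'
from h import *
from cell import r,optics
for a in(-.34,0,.26,.32): print(a,r.inverse_kinematics(*pose(a)))
a=-.34
r.set_gripper(.62)
r.move_to(*pose(a,.12)); p,q=pose(a,.04); r.move_linear(p,q)
f0=np.array(r.current_contact_force())
for b in(.02,.01,0):
    p,q=pose(a,b); r.move_linear(p,q,vel=.06); f=np.array(r.current_contact_force())-f0; print(b,f.round(2))
    if np.linalg.norm(f)>8: break
else:
    r.set_gripper(0,30); print('grip',r.current_opening()*85,r.current_finger_force(),(np.array(r.current_contact_force())-f0).round(2),np.round(r.current_torque(),2))
print(r.current_t(),r.current_tool_pos(),p)
d=optics.get_image('scene');cv2.imwrite('pics/s2.png',cv2.resize(d['pixels'][100:260,180:420,::-1],None,fx=3,fy=3))
E
```

```text
-0.34 [ 0.06596256  0.36988798  2.00445743 -0.48713784  0.78518459 -1.34382055]
0 [-1.12403332e-01  3.58231259e-01  1.97275452e+00 -4.44089210e-16
  8.10606872e-01 -1.87319966e+00]
0.26 [-0.23998709  0.39860209  1.9361881   0.29394385  0.93827956 -2.19096395]
0.32 [-0.26693876  0.41326734  1.92656532  0.34781692  0.9759168  -2.24913974]
0.02 [-0.83  0.48 -0.27]
0.01 [-0.69 -1.   -0.55]
0 [-1.27  0.21 -0.25]
grip 28.84683299811772 33.64387893379899 [-1.97 -8.99  4.58] [-1.35 -0.04 -0.2 ]
15.275 [ 0.46228049 -0.00424031  0.14132934] [ 0.46202211 -0.00343509  0.14065653]
```

View pics/s2.png

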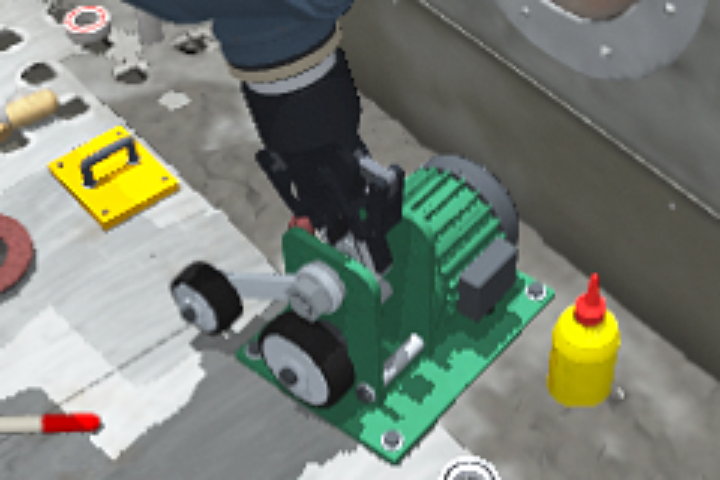

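The jaws hold the head: they read 28.8 mm, just as the 10 mm bar read about 1.5 mm small. Only the wheel has room to move. I shift the centre by the 0.9 mm sideways deflection, grip hard and turn.

```bash
sed -i 's/^C=.*/C=np.array([.4624,-.0063,.1353])/' h.py
cat >> h.py <<'E'
def joint(d):
    "bolt angle from the wheel's tyre in the scene picture"
    from scipy.optimize import least_squares
    Q=R.from_euler('z',-YAW).apply((cloud(d)-C*[1,1,0]).reshape(-1,3)); V=hsv(d)[...,2].ravel()
    q=Q[(V<70)&(abs(Q[:,0]+.065)<.018)&(Q[:,1]>.07)&(Q[:,1]<.17)&(Q[:,2]>.03)&(Q[:,2]<.2)]
    f=least_squares(lambda a:np.maximum(np.hypot(q[:,1]-.13*np.cos(a[0]),q[:,2]-.135-.13*np.sin(a[0]))-.030,-.006),[-.3],loss='soft_l1',f_scale=.002)
    return f.x[0],len(q)
E
python3 - <<'E'
from h import *
from cell import r,optics
r.set_gripper(0,120)
p,q=pose(-.34); r.move_linear(p,q,vel=.02)
rep=lambda a:print(round(a,3),np.round(r.current_contact_force(),1),np.round(r.current_torque(),2),round(r.current_opening()*85,2),round(r.current_finger_force()),np.round(np.array(joint(optics.get_image('scene'))),3),round(r.current_t(),2))
rep(-.34)
for a in np.linspace(-.34,.26,9)[1:]:
    p,q=pose(a); r.move_linear(p,q,vel=.02); rep(a)
    if np.linalg.norm(r.current_contact_force())>35: print('stop');break
r.sleep(.3);rep(a)
o=R.from_quat(r.current_ee_rot())*R.from_quat(q).inv(); print('err',o.as_rotvec(),r.current_tool_pos()-p)
d=optics.get_image('scene');pickle.dump(d,open('s3.pkl','wb'));cv2.imwrite('pics/s3.png',cv2.resize(d['pixels'][100:260,180:420,::-1],None,fx=3,fy=3))
E
```

```text
-0.34 [-1.9  1.9  7.5] [ 0.01  0.37 -0.22] 27.59 119 [ -0.603 251.   ] 15.84
-0.265 [-3.3  4.   8.7] [ 0.49  0.43 -0.03] 27.53 121 [ -0.527 245.   ] 16.14
-0.19 [-2.8  3.6  8. ] [ 0.38  0.4  -0.  ] 27.55 121 [ -0.452 252.   ] 16.44
-0.115 [-2.1  1.5  8.2] [ 0.21  0.37 -0.  ] 27.87 121 [ -0.379 246.   ] 16.74
-0.04 [-2.5  1.2  9.3] [ 0.12  0.43 -0.02] 27.68 121 [ -0.304 250.   ] 17.04
0.035 [-2.9  0.5  9.3] [0.   0.44 0.01] 27.32 121 [-2.31e-01  2.53e+02] 17.34
0.11 [-2.2 -0.9  9. ] [-0.12  0.4  -0.  ] 27.76 121 [-1.56e-01  2.55e+02] 17.64
0.185 [-3.6 -0.8 10.7] [-0.19  0.36  0.06] 27.39 121 [-8.10e-02  2.54e+02] 17.94
0.26 [-1.8 -1.7  9.3] [-0.31  0.4   0.09] 27.24 121 [-6.00e-03  2.61e+02] 18.24
0.26 [-2.  -4.1  8. ] [-0.61  0.47  0.03] 27.68 121 [-8.00e-03  2.62e+02] 18.59
err [-0.00114567 -0.0011067   0.00013126] [ 0.000365   -0.00044659  0.00072892]
```

View pics/s3.png

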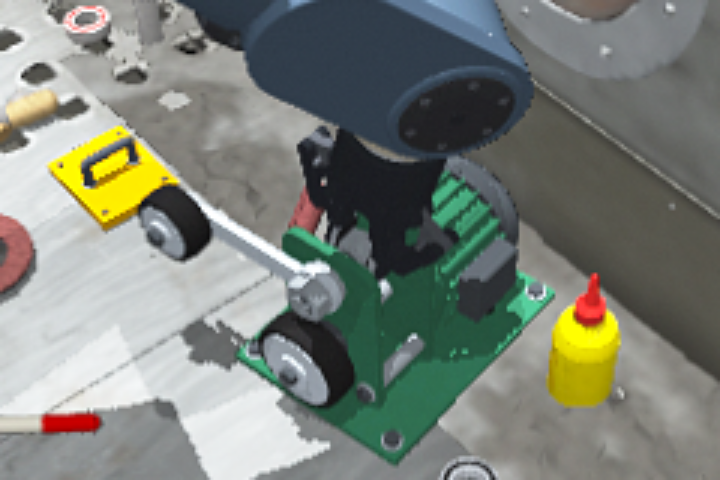

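The arm stands level: the wheel at (175,222) is as high as the bolt. The picture gives a joint angle of -0.007 and the tool tilt gives 0.00. The head is held at 120 N, the cover is upright, and the other things are in place.

Run:
```python
from cell import r
r.sleep(.5); print(r.current_contact_force(),r.current_opening(),r.current_t()); print(r.hand_in())
```

```text
[-2.21377798 -3.80307761  9.22406852] 0.3217184465909332 19.1417
the job is handed in; nothing more can be done
None
```

The job is handed in at 19.1 s: the cover stands upright on the worktop at (0.42, 0.31), and the gripper is still holding the bolt head at 120 N with the idler arm level (within about 0.01 rad by camera).

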